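# Wedge the tilt-out bread bin shut

### The job

The catch of the tilt-out bread bin has failed and its green front springs ajar. Pick up the green silicone roller and tap the thick end of the hardwood wedge with the roller's end, so that the wedge slides along its rail between fence and front until the front is fully shut and the wedge stops, firmly jammed; tap it without ramming and keep the gripper itself off the wedge, and gripper and roller off the bin. Then lay the roller back flat on the cork mat, leave the wedge in place, and leave the other things on the bench where they are.

Things in the scene. Friction and masses are not known exactly. Their poses are not given: they have to be found in the camera images.
- bin: Bamboo bread bin fixed to the bench, 200 deep, 300 wide, 155 mm tall, green front. Origin on the bench under the rounded rib on its front; x points into the bin, y is the direction in which the wedge is driven, z up. The side where the wedge comes in is at y = -50 mm, the other at y = +250 mm.
- bin_front (a joint): Green tilt-out front hinged along its bottom edge, 8 mm above the bench: 0 rad is fully shut, 0.15 rad fully ajar (top leaning out over the rail). A light spring (about 2 N at the rib) pushes it ajar; it has no catch. A steel pull knob sits 105 mm up, 140 mm along +y of the rib.
- mouth (a point): Where the dark vertical rounded rib (radius 12 mm, 38 to 94 mm above the bench) of the shut front meets the wedge, 65 mm up; axes as the bin's. The rail's fence face lies 28 to 36 mm before it, set differently each time, so the depth where the wedge stops varies by 40 mm (wedge centre about 15 mm short of to 35 mm past this point along y) and has to be felt.
- rail_floor (a point): Point on the floor of the dark wooden L-shaped rail before the bin, 40 mm above the bench, level with the rib; axes as the bin's, only roughly centred across the floor. The floor runs from y = -160 to +110 mm of this point. The fence on its -x side is 82 mm tall above the bench from y = -50 mm on, and only a lip 18 mm wide, 48 mm tall before that.
- wedge_centre (a point): Centre of the loose pale hardwood wedge, 150 mm along its y, 50 mm tall, standing on the rail floor. Thickness 15 mm at the nose (+y), 45 mm at the tail; its -x side is straight, along the fence; its +x side tapers 1 in 5 and meets the rib. About 0.18 kg, slides under some 3 to 9 N; once the front is shut, a firm push of 10 to 15 N jams it and friction keeps it.
- wedge_tail (a point): Centre of the flat thick end face of the wedge, 45 mm wide and 50 mm tall, 75 mm behind its centre; axes as the wedge's. This face is to be tapped, along +y.
- roller_centre (a point): Centre of the green hard silicone roller, 150 mm along its x, 0.25 kg: a round body 37 mm across and 126 mm long with a square cap 40 x 40 x 12 mm at either end. Lies flat on the mat, centre about 23 mm above the bench; gripped across the middle; a cap's end face taps the wedge.
- mat: Cork mat fixed on the bench, 200 mm along its x, 120 mm along its y, 4 mm thick; origin at the centre of its underside.
- canister: Stainless canister with dark twist cap, 100 mm across, 163 mm tall; origin at the centre of its underside. Leave alone.
- mug: White ceramic mug of wooden skewers, 82 mm across, about 210 mm tall with the skewers; origin at the centre of its underside. Leave alone.
- jar: Jar 76 mm across, 110 mm tall; origin at the centre of its underside. Leave alone.
- cupcake_tray: Aluminium cupcake tray, 200 x 280 mm, 35 mm tall; origin at the centre of its underside. Leave alone.
- bowl: Blue bowl, 120 mm across, 55 mm tall; origin at the centre of its underside. Leave alone.
There are look-alikes about, which are no part of the job. Several things look just like the part that bears roller_centre: the one meant starts farthest to the robot's right.

How it is judged (in metres and radians):
On the way, in this order (a step that is already met when the one before it is completed fails the run):
1. the roller is lifted off the mat (height (world z) of roller_centre above 0.045 m), for 0.1 s.
2. the front is brought shut by tapping the wedge with the roller (value of joint bin_front below 0.01 rad and contact force between roller and wedge above 1 N), for 0.02 s.
At the end, for the whole second after the job is handed in: Front shut (under 0.010 rad), the resting wedge tight against it (over 5 N), standing on the rail floor (8 mm in height, 0.08 rad in tilt and direction), centre at most 25 mm short of the rib; roller flat, at rest on the mat, centre within 75 mm along, 55 mm across of the mat's centre (value of joint bin_front below 0.01 rad and y of wedge_centre in the frame of mouth above -0.025 m and z of wedge_centre in the frame of mouth between -0.006 and 0.008 m and angle between the y axis of wedge_centre and the y axis of bin, either way round below 0.08 rad and angle between wedge_centre's own z axis and vertical below 0.08 rad and linear speed of wedge below 0.005 m/s and height (world z) of roller_centre between 0.015 and 0.03 m and x of roller_centre in the frame of mat between -0.075 and 0.075 m and y of roller_centre in the frame of mat between -0.055 and 0.055 m and linear speed of roller below 0.01 m/s and contact force between wedge and bin above 5 N); the robot touches nothing.
It fails at once if the wedge is rammed (over 45 N from the roller) (contact force between roller and wedge above 45 N).
It fails at once if the gripper or arm touches the wedge (contact force between any of the fingers, the arm and wedge above 0.5 N).
It fails at once if the front is pushed by the robot or the roller (contact force between any of the arm, the fingers, roller and bin above 2 N).
It fails at once if a bystander is moved by more than 30 mm (distance of any of canister, mug, jar, cupcake_tray, bowl from where it was at the start of the episode above 0.03 m).
It also fails if it takes over 56 s, if anything falls off the work surface, if the arm or the gripper's body presses on something with over 40 N, if the wrist force passes 120 N, or if a joint passes its speed limit or range.

### The arm

A 7-joint arm with a two-finger parallel gripper is mounted at the origin on the work surface. World frame = base frame: x ahead of the robot, y to its left, z up, the work surface at z = 0. Lengths are in m, angles in degrees, forces in N, time in s.
With the tool pointing down it reaches from about 0.425 to 0.825 m from the base axis. Payload 3.6 kg.
Tool frame: the origin (TCP) lies between the finger pads; the fingertips stand 25 mm ahead of it and the grasp point (between the pads) lies 6 mm ahead of it; z points along the fingers, y is the line along which they close (so a half turn about z gives the same grasp; the last joint's range is limited). The gripper opens to 85 mm and grips with 20 to 120 N. Pads are 22 mm wide; open, the fingers measure 114 mm over their backs; the gripper's body (76 mm by 85 mm) begins 54 mm behind the grasp point. The pads swing forward as they close: fully open they stand 13 mm farther back than shut.
Start: joints at [-66.205, 35.231, -0.722, 81.555, 0.464, 63.22, -2.315], TCP at [0.278, 0.588, 0.256] pointing down, gripper open.
Joint ranges: [-178.69, 178.69], [-17.37, 117.87], [-77.05, 75.6], [15.02, 138.74], [-78.02, 258.01], [0.78, 113.62], [-162.83, 162.83]. Speed limits (degrees/s): [159.86, 159.86, 180, 180, 180, 180, 180].

### API

Orientations are given as a 3x3 rotation matrix whose columns are the frame's x, y, z axes.
In Python, from plant import ctrl, camera gives the robot as it stands. The module is installed in compiled form; this text tells all that it offers.
- The arm moves only by the shell command python3 -m handwheel 'ROWS' [FORCE]. ROWS is JSON, a list of rows, each an object of numbers: "dx", "dy", "dz": the shift along the world's x, y, z in units of 0.2 m (1.0 is 0.2 m); "wx", "wy", "wz": the turn, a rotation vector about the world's x, y, z in units of 90 degrees (1.0 is 90 degrees); "jaw": the gripper's target within -1 to 1 (shut at 1, half-way at 0, fully open at -1). A call has 1 to 12 rows; each row shifts and turns the commanded pose from where the row before left it; what a row does not reach is not made up. A row lasts 1/10 s, in which the tool goes at most 50 mm and 8.59 degrees, less where a joint would pass 70% of its speed; a pose out of reach is approached as far as the arm can. A call with a number of a shift or a turn outside -1 to 1 is refused whole. A call with a gripper value outside its range is refused whole. The fingers move at their own pace and stop on an object; FORCE is the grip in N (left out, the last holds). Time passes only in rows, so rows that do not move let the fingers close. It gives the time, the measured TCP pose, the force, the opening and the grip force at its end, in the units of the state.
- ctrl.state(): the state, without advancing time (a new reading comes with each control period).
- camera(name): name is "scene" or "top" or "wrist"; returns a dict with "image" (420x560x3 uint8, red, green, blue), "fx", "fy", "cx", "cy" (pixels), "distortion" ([k1, k2, p1, p2, k3] as OpenCV has them; the pictures are not rectified), "R" (3x3) and "t" (3): a world point X has camera coordinates R X + t; the wrist camera has in their place "tool_from_camera" (4x4, takes a point from camera to tool coordinates, whose origin is the TCP and whose axes are the flange's). Camera axes: x right, y down, z forward; pixel columns grow to the right and rows downward; lengths in m; the calibration is good to about 2 mm. A picture is of the moment at which its call begins: read the wrist's pose just before it. There is no depth.
- ctrl.hand_in(): hands the job in; it is judged then, once.
The state is a dict: "t": time; "joint_pos": joint angles; "qd": joint speeds; "joint_torque": joint torques, N m; "ee_pos": TCP position; "tool_rot": TCP orientation; "ft_force": force on the tool from outside, world axes, zero at the start; "moment": the same for the moment, N m; "grip_width": finger opening in m; "grip_force": force on a finger pad.
Only numpy, scipy, OpenCV 4.12 (cv2) and the standard library are available. Lean on these libraries where they do the work, as an engineer would, in place of code of your own. Each camera call takes 0.05 s, during which the arm holds its last target. There are 200 camera calls.

## Working session

There is one attempt and no reset: what is moved stays moved. The work goes in short steps, Python scripts to look and compute and a shell command to move; the robot and the scene stay as the last step left them, time stands still between calls to the robot, and variables do not carry over. Pictures are saved under pics/ and viewed, at most 12 in all, crops included, and the job is handed in when it is done.

```bash
mkdir -p pics; cat > h.py <<'E'
import numpy as np,cv2
from plant import ctrl,camera
def cam(n):
    s=ctrl.state(); c=camera(n)
    K=np.array([[c['fx'],0,c['cx']],[0,c['fy'],c['cy']],[0,0,1]]); D=np.array(c['distortion'],float)
    if n=='wrist':
        T=np.array(c['tool_from_camera']); Rt=np.array(s['tool_rot'])
        Rw=Rt@T[:3,:3]; o=np.array(s['ee_pos'])+Rt@T[:3,3]
    else:
        Rw=np.array(c['R']).T; o=-Rw@np.array(c['t'])
    return c['image'],K,D,Rw,o
def ray(C,uv):
    _,K,D,Rw,o=C
    p=cv2.undistortPoints(np.array(uv,float).reshape(-1,1,2),K,D).reshape(-1,2)
    return o,np.c_[p,np.ones(len(p))]@Rw.T
def onz(C,uv,z):
    o,d=ray(C,uv); return o+d*((z-o[2])/d[:,2])[:,None]
def proj(C,X):
    _,K,D,Rw,o=C
    return cv2.projectPoints(np.array(X,float).reshape(-1,3),cv2.Rodrigues(Rw.T)[0],-Rw.T@o,K,D)[0].reshape(-1,2)
def save(C,f,box=None,k=1):
    im=C[0]
    if box: im=im[box[1]:box[3],box[0]:box[2]]
    cv2.imwrite('pics/'+f,cv2.resize(im,None,fx=k,fy=k,interpolation=cv2.INTER_CUBIC)[:,:,::-1])
E
python3 - <<'E'
from h import *
for n in('top','scene'):
    C=cam(n);save(C,n+'0.png');print(n,C[4],C[3][:,2])
print(ctrl.state())
E
```

```text
top [0.31612754 0.07849923 1.6013978 ] [ 0.14367283  0.01561626 -0.98950202]
scene [1.38246076 0.61893893 1.1058313 ] [-0.5858686  -0.37437004 -0.71875244]
{'t': 0.1, 'joint_pos': array([-66.20494773,  35.28360416,  -0.72224329,  81.63091087,
         0.46352459,  63.22149996,  -2.31442279]), 'qd': array([-0.01405144, -0.09009892, -0.00412732, -0.15770962, -0.11216844,
        0.05403019,  0.07604992]), 'joint_torque': array([ 1.32951860e-03, -4.70381534e+01,  2.60059554e-01, -1.71569967e+01,
        1.00852115e-02,  5.87997798e-03,  2.64131944e-05]), 'ee_pos': array([0.27764248, 0.58702325, 0.25526226]), 'tool_rot': array([[-9.04007298e-01,  4.27515924e-01, -9.69375723e-04],
       [ 4.27517023e-01,  9.04004831e-01, -2.11213544e-03],
       [-2.66511980e-05, -2.32381047e-03, -9.99997300e-01]]), 'ft_force': array([ 0.98140082, -0.11974593, -0.71964052]), 'moment': array([0.01348906, 0.02277618, 0.011354  ]), 'grip_force': 0.0, 'grip_width': 0.08527015593900344}
```

View pics/top0.png

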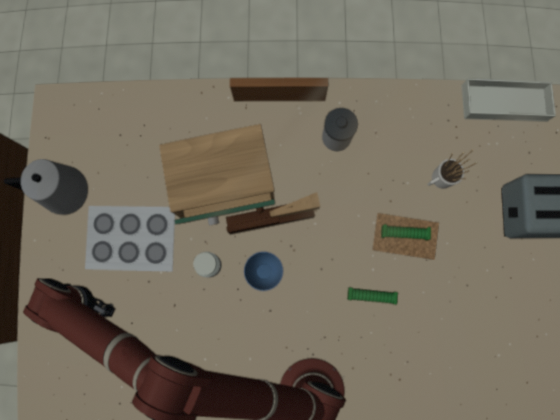

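View pics/scene0.png

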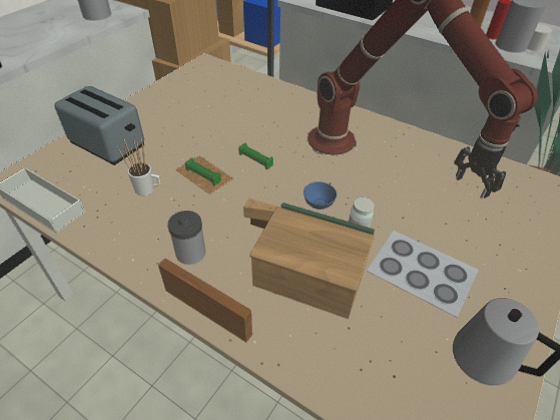

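The top view shows two green rollers, one on the mat at (406,233) and one off it at (373,296). The one on the mat is farthest to the robot's right and lies on the cork mat, so it is the one meant. The wedge is at about (295,206) with its tail at about (318,203), the rail at about (255,220), and the bin at about (217,170).

```bash
python3 - <<'E'
from h import *
for n in('top','scene'):
    C=cam(n); hsv=cv2.cvtColor(C[0],cv2.COLOR_RGB2HSV)
    m=cv2.inRange(hsv,(50,120,50),(75,255,255))
    k,l,st,ce=cv2.connectedComponentsWithStats(m)
    for i in range(1,k):
        if st[i,4]>60:
            cnt=np.argwhere(l==i)[:,::-1].astype(np.float32); r=cv2.minAreaRect(cnt)
            b=cv2.boxPoints(r); P=onz(C,b,0.026); e=[P[1]-P[0],P[2]-P[1]]; a=max(e,key=np.linalg.norm)
            print(n,st[i],'ctr',onz(C,[r[0]],0.026)[0].round(4),'sizes',[np.linalg.norm(x).round(4) for x in e],'dir',np.degrees(np.arctan2(a[1],a[0])).round(1))
    if n=='top':
        a=C[0][185:320,340:460]; b=C[0][125:245,150:340]
        im=np.full((600,800,3),255,np.uint8)
        a=cv2.resize(a,(267,300),interpolation=2); b=cv2.resize(b,(760,480)[:2],interpolation=2)
        a=cv2.resize(C[0][205:310,340:450],None,fx=3,fy=3,interpolation=2)
        S=cv2.resize(C[0][125:245,150:340],None,fx=4,fy=4,interpolation=2)
        cv2.imwrite('pics/wedge_top.png',S[:,:,::-1]); cv2.imwrite('pics/rollers.png',a[:,:,::-1])
    else: save(C,'wedge_scene.png',(225,180,395,320),4)
E
```

```text
top [400 228  30  12 246] ctr [ 0.4762 -0.3185  0.026 ] sizes [np.float64(0.0925), np.float64(0.0339)] dir -87.8
top [349 289  48  14 421] ctr [ 0.2887 -0.1832  0.026 ] sizes [np.float64(0.0285), np.float64(0.1466)] dir -95.6
scene [240 144  33  25 111] ctr [ 0.2851 -0.1817  0.026 ] sizes [np.float64(0.0645), np.float64(0.1775)] dir 76.2
scene [186 159  35  26 167] ctr [ 0.4735 -0.2944  0.026 ] sizes [np.float64(0.0618), np.float64(0.1843)] dir 78.3
```

View pics/rollers.png

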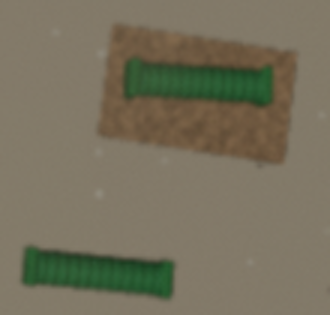

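View pics/wedge_top.png

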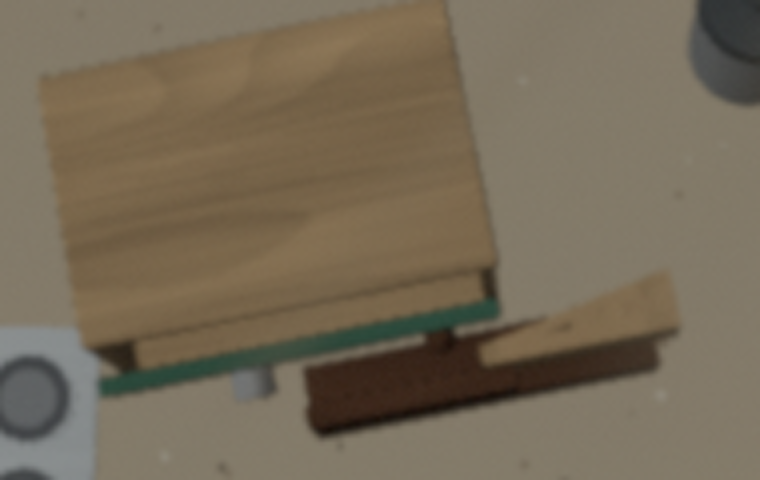

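The crop shows the meant roller on the mat, with ends at about full pixels (384,231) and (429,233). In the wedge crop, the tail top edge runs (668,271)–(680,330) and the nose is at about (484,358). The front edge of the bin top runs (85,348)–(495,262).

```bash
python3 - <<'E'
from h import *
C=cam('top')
f=lambda x,y:(150+x/4,125+y/4)
def seg(n,a,b,z):
    P=onz(C,[a,b],z);d=P[1]-P[0];print(n,P.round(4).tolist(),np.linalg.norm(d).round(4),np.degrees(np.arctan2(d[1],d[0])).round(2),'mid',P.mean(0).round(4))
seg('roller',(340+127/3,205+77/3),(340+272/3,205+85/3),.026)
seg('mat long',(340+100/3,205+135/3),(340+283/3,205+161/3),.004)
seg('mat diag',(340+114/3,205+25/3),(340+283/3,205+161/3),.004)
seg('mat diag2',(340+296/3,205+51/3),(340+100/3,205+135/3),.004)
seg('bin',f(495,264),f(85,348),.155)
seg('binback',f(445,0),f(40,78),.155)
seg('tail',f(668,271),f(680,330),.09)
seg('straight',f(680,330),f(487,366),.09)
seg('fence front edge out',f(658,370),f(320,435),.04)
seg('fence top',f(520,388),f(308,428),.082)
E
```

```text
roller [[0.487, -0.2176, 0.026], [0.4781, -0.3694, 0.026]] 0.1521 -93.35 mid [ 0.4826 -0.2935  0.026 ]
mat long [[0.4291, -0.192, 0.004], [0.4007, -0.3847, 0.004]] 0.1948 -98.38 mid [ 0.4149 -0.2883  0.004 ]
mat diag [[0.5441, -0.2094, 0.004], [0.4007, -0.3847, 0.004]] 0.2265 -129.31 mid [ 0.4724 -0.2971  0.004 ]
mat diag2 [[0.5162, -0.403, 0.004], [0.4291, -0.192, 0.004]] 0.2284 112.44 mid [ 0.4726 -0.2975  0.004 ]
bin [[0.5873, 0.1142, 0.155], [0.5272, 0.4078, 0.155]] 0.2997 101.58 mid [0.5572 0.261  0.155 ]
binback [[0.7837, 0.1513, 0.155], [0.7274, 0.4487, 0.155]] 0.3027 100.71 mid [0.7556 0.3    0.155 ]
tail [[0.594, -0.013, 0.09], [0.5496, -0.0214, 0.09]] 0.0452 -169.25 mid [ 0.5718 -0.0172  0.09  ]
straight [[0.5496, -0.0214, 0.09], [0.5228, 0.1216, 0.09]] 0.1455 100.6 mid [0.5362 0.0501 0.09  ]
fence front edge out [[0.5264, -0.0076, 0.04], [0.4767, 0.2503, 0.04]] 0.2626 100.92 mid [0.5015 0.1213 0.04  ]
fence top [[0.5074, 0.0972, 0.082], [0.4776, 0.2547, 0.082]] 0.1602 100.73 mid [0.4925 0.1759 0.082 ]
```

```bash
python3 -m handwheel '[{"dx":0.085,"dy":-0.18,"wz":-0.035,"jaw":-1},{"dx":0.085,"dy":-0.18,"wz":-0.035},{"dx":0.085,"dy":-0.18,"wz":-0.035},{"dx":0.085,"dy":-0.18,"wz":-0.035},{"dx":0.085,"dy":-0.18,"wz":-0.035},{"dx":0.085,"dy":-0.18,"wz":-0.035},{"dx":0.085,"dy":-0.18,"wz":-0.035},{"dx":0.085,"dy":-0.18,"wz":-0.035},{"dx":0.085,"dy":-0.18,"wz":-0.035},{"dx":0.085,"dy":-0.18,"wz":-0.035},{"dx":0.085,"dy":-0.18,"wz":-0.035},{"dx":0.085,"dy":-0.18,"wz":-0.035}]' 60
python3 -m handwheel '[{"dy":-0.187,"wz":-0.028},{"dy":-0.187,"wz":-0.028},{"dy":-0.187,"wz":-0.028},{"dy":-0.187,"wz":-0.028},{"dy":-0.187,"wz":-0.028},{"dy":-0.187,"wz":-0.028},{"dy":-0.187,"wz":-0.028},{"dy":-0.187,"wz":-0.028},{"dy":-0.187,"wz":-0.028},{"dy":-0.187,"wz":-0.028},{"dy":-0.187,"wz":-0.028},{"dy":-0.187,"wz":-0.028}]'
python3 -m handwheel '[{},{}]'
python3 - <<'E'
from h import *
C=cam('wrist');save(C,'w1.png')
hsv=cv2.cvtColor(C[0],cv2.COLOR_RGB2HSV); m=cv2.inRange(hsv,(45,90,20),(80,255,255))
m=cv2.morphologyEx(m,cv2.MORPH_CLOSE,np.ones((15,15)))
k,l,st,ce=cv2.connectedComponentsWithStats(m)
for i in range(1,k):
    if st[i,4]>500:
        r=cv2.minAreaRect(np.argwhere(l==i)[:,::-1].astype(np.float32)); P=onz(C,cv2.boxPoints(r),.035)
        a=max([P[1]-P[0],P[2]-P[1]],key=np.linalg.norm)
        print(st[i],onz(C,[r[0]],.035)[0].round(4),np.linalg.norm(P[1]-P[0]).round(4),np.linalg.norm(P[2]-P[1]).round(4),np.degrees(np.arctan2(a[1],a[0])).round(2))
s=ctrl.state();print(s['ee_pos'],s['tool_rot'].round(3).tolist(),s['joint_pos'].round(1))
E
```

```text
[0.27782595 0.58735461 0.25586115] [[-0.904, 0.428, -0.0], [0.428, 0.904, -0.001], [-0.0, -0.001, -1.0]] [-66.2  35.3  -0.7  81.6   0.5  63.2  -2.3]invalid input
invalid input
invalid input
```

View pics/w1.png

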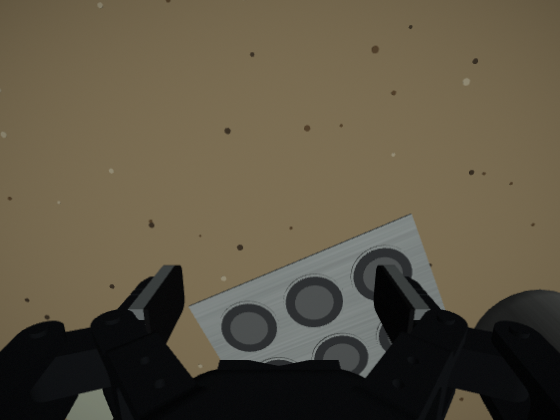

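The arm did not move, and the wrist view shows only the tray. A row probably needs all seven keys.

```bash
python3 -m handwheel '[{"dx":0.085,"dy":-0.18,"dz":0,"wx":0,"wy":0,"wz":-0.035,"jaw":-1},{"dx":0.085,"dy":-0.18,"dz":0,"wx":0,"wy":0,"wz":-0.035,"jaw":-1},{"dx":0.085,"dy":-0.18,"dz":0,"wx":0,"wy":0,"wz":-0.035,"jaw":-1},{"dx":0.085,"dy":-0.18,"dz":0,"wx":0,"wy":0,"wz":-0.035,"jaw":-1},{"dx":0.085,"dy":-0.18,"dz":0,"wx":0,"wy":0,"wz":-0.035,"jaw":-1},{"dx":0.085,"dy":-0.18,"dz":0,"wx":0,"wy":0,"wz":-0.035,"jaw":-1},{"dx":0.085,"dy":-0.18,"dz":0,"wx":0,"wy":0,"wz":-0.035,"jaw":-1},{"dx":0.085,"dy":-0.18,"dz":0,"wx":0,"wy":0,"wz":-0.035,"jaw":-1},{"dx":0.085,"dy":-0.18,"dz":0,"wx":0,"wy":0,"wz":-0.035,"jaw":-1},{"dx":0.085,"dy":-0.18,"dz":0,"wx":0,"wy":0,"wz":-0.035,"jaw":-1},{"dx":0.085,"dy":-0.18,"dz":0,"wx":0,"wy":0,"wz":-0.035,"jaw":-1},{"dx":0.085,"dy":-0.18,"dz":0,"wx":0,"wy":0,"wz":-0.035,"jaw":-1}]' 60
```

```text
t: 1.5
ee_pos: [0.4824, 0.1542, 0.2565]
tool_rot: [[-0.45, 0.893, 0.0], [0.893, 0.45, 0.0], [0.0, 0.001, -1.0]]
ft_force: [0.7, 0.7, 1.1]
grip_width: 0.0855
grip_force: 0.0
```

```bash
python3 -m handwheel '[{"dx":0,"dy":-0.187,"dz":0,"wx":0,"wy":0,"wz":-0.028,"jaw":-1},{"dx":0,"dy":-0.187,"dz":0,"wx":0,"wy":0,"wz":-0.028,"jaw":-1},{"dx":0,"dy":-0.187,"dz":0,"wx":0,"wy":0,"wz":-0.028,"jaw":-1},{"dx":0,"dy":-0.187,"dz":0,"wx":0,"wy":0,"wz":-0.028,"jaw":-1},{"dx":0,"dy":-0.187,"dz":0,"wx":0,"wy":0,"wz":-0.028,"jaw":-1},{"dx":0,"dy":-0.187,"dz":0,"wx":0,"wy":0,"wz":-0.028,"jaw":-1},{"dx":0,"dy":-0.187,"dz":0,"wx":0,"wy":0,"wz":-0.028,"jaw":-1},{"dx":0,"dy":-0.187,"dz":0,"wx":0,"wy":0,"wz":-0.028,"jaw":-1},{"dx":0,"dy":-0.187,"dz":0,"wx":0,"wy":0,"wz":-0.028,"jaw":-1},{"dx":0,"dy":-0.187,"dz":0,"wx":0,"wy":0,"wz":-0.028,"jaw":-1},{"dx":0,"dy":-0.187,"dz":0,"wx":0,"wy":0,"wz":-0.028,"jaw":-1},{"dx":0,"dy":-0.187,"dz":0,"wx":0,"wy":0,"wz":-0.026,"jaw":-1}]'
python3 - <<'E'
from h import *
C=cam('wrist');save(C,'w2.png')
hsv=cv2.cvtColor(C[0],cv2.COLOR_RGB2HSV); m=cv2.inRange(hsv,(45,90,20),(80,255,255))
m=cv2.morphologyEx(m,cv2.MORPH_CLOSE,np.ones((15,15)))
k,l,st,ce=cv2.connectedComponentsWithStats(m)
for i in range(1,k):
    if st[i,4]>500:
        r=cv2.minAreaRect(np.argwhere(l==i)[:,::-1].astype(np.float32)); P=onz(C,cv2.boxPoints(r),.035)
        a=max([P[1]-P[0],P[2]-P[1]],key=np.linalg.norm)
        print(st[i],onz(C,[r[0]],.035)[0].round(4),np.linalg.norm(P[1]-P[0]).round(4),np.linalg.norm(P[2]-P[1]).round(4),np.degrees(np.arctan2(a[1],a[0])).round(2))
s=ctrl.state();print(s['ee_pos'],s['tool_rot'].round(3).tolist(),s['joint_pos'].round(1))
E
```

```text
t: 2.7
ee_pos: [0.4819, -0.2946, 0.2564]
tool_rot: [[0.057, 0.998, 0.0], [0.998, -0.057, 0.0], [0.0, 0.0, -1.0]]
ft_force: [1.7, -0.6, -0.2]
grip_width: 0.085
grip_force: 0.0
[  50   11   70  159 6319] [ 0.2976 -0.1814  0.035 ] 0.0551 0.1509 -93.79
[ 261  119   39  138 4498] [ 0.4832 -0.2923  0.035 ] 0.0384 0.1497 -92.32
[ 0.47991383 -0.30309651  0.25685676] [[0.067, 0.998, 0.0], [0.998, -0.067, -0.009], [-0.009, 0.001, -1.0]] [ 14.3  29.1  24.1  96.3 -13.2  57.1  39.1]
```

View pics/w2.png

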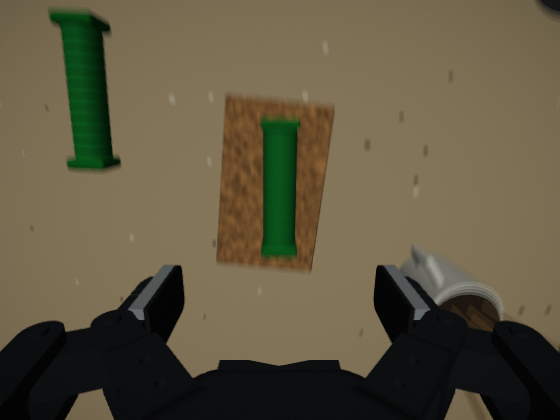

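The wrist view shows the roller on the mat at (280,187), between the fingers, with the mug off at (450,290). The wrist position agrees with the top camera to about 2 mm, so I'm descending to grasp.

```bash
python3 -m handwheel '[{"dx":0.015,"dy":0.05,"dz":-0.15,"wx":0,"wy":0,"wz":0.01,"jaw":-1},{"dx":0,"dy":0,"dz":-0.2,"wx":0,"wy":0,"wz":0,"jaw":-1},{"dx":0,"dy":0,"dz":-0.2,"wx":0,"wy":0,"wz":0,"jaw":-1},{"dx":0,"dy":0,"dz":-0.2,"wx":0,"wy":0,"wz":0,"jaw":-1},{"dx":0,"dy":0,"dz":-0.15,"wx":0,"wy":0,"wz":0,"jaw":-1},{"dx":0,"dy":0,"dz":-0.1,"wx":0,"wy":0,"wz":0,"jaw":-1},{"dx":0,"dy":0,"dz":-0.07,"wx":0,"wy":0,"wz":0,"jaw":-1},{"dx":0,"dy":0,"dz":-0.03,"wx":0,"wy":0,"wz":0,"jaw":-1},{"dx":0,"dy":0,"dz":0,"wx":0,"wy":0,"wz":0,"jaw":-1},{"dx":0,"dy":0,"dz":0,"wx":0,"wy":0,"wz":0,"jaw":-1}]' 60
```

```text
t: 3.75
ee_pos: [0.4855, -0.2837, 0.0372]
tool_rot: [[0.04, 0.999, 0.002], [0.999, -0.04, -0.001], [-0.001, 0.002, -1.0]]
ft_force: [0.1, 0.2, 0.0]
grip_width: 0.0856
grip_force: 0.0
```

```bash
python3 -m handwheel '[{"dx":-0.01,"dy":-0.045,"dz":-0.015,"wx":0,"wy":0,"wz":0,"jaw":-1},{"dx":0,"dy":0,"dz":0,"wx":0,"wy":0,"wz":0,"jaw":-1},{"dx":0,"dy":0,"dz":0,"wx":0,"wy":0,"wz":0,"jaw":1},{"dx":0,"dy":0,"dz":0,"wx":0,"wy":0,"wz":0,"jaw":1},{"dx":0,"dy":0,"dz":0,"wx":0,"wy":0,"wz":0,"jaw":1},{"dx":0,"dy":0,"dz":0,"wx":0,"wy":0,"wz":0,"jaw":1},{"dx":0,"dy":0,"dz":0,"wx":0,"wy":0,"wz":0,"jaw":1},{"dx":0,"dy":0,"dz":0,"wx":0,"wy":0,"wz":0,"jaw":1},{"dx":0,"dy":0,"dz":0,"wx":0,"wy":0,"wz":0,"jaw":1},{"dx":0,"dy":0,"dz":0,"wx":0,"wy":0,"wz":0,"jaw":1}]' 80
```

```text
t: 4.75
ee_pos: [0.4831, -0.2922, 0.0338]
tool_rot: [[0.04, 0.999, 0.0], [0.999, -0.04, 0.0], [0.0, 0.0, -1.0]]
ft_force: [-0.6, 0.7, 5.6]
grip_width: 0.0338
grip_force: 80.0
```

```bash
python3 -m handwheel '[{"dx":0,"dy":0,"dz":0.1,"wx":0,"wy":0,"wz":0,"jaw":1},{"dx":0,"dy":0,"dz":0.16,"wx":0,"wy":0,"wz":0,"jaw":1},{"dx":0,"dy":0,"dz":0.16,"wx":0,"wy":0,"wz":0,"jaw":1},{"dx":0,"dy":0,"dz":0.16,"wx":0,"wy":0,"wz":0,"jaw":1},{"dx":0.09,"dy":0.15,"dz":0.1,"wx":0,"wy":0,"wz":0.026,"jaw":1},{"dx":0.09,"dy":0.15,"dz":0.06,"wx":0,"wy":0,"wz":0.03,"jaw":1},{"dx":0.09,"dy":0.15,"dz":0,"wx":0,"wy":0,"wz":0.03,"jaw":1},{"dx":0.09,"dy":0.15,"dz":0,"wx":0,"wy":0,"wz":0.03,"jaw":1},{"dx":0.09,"dy":0.15,"dz":0,"wx":0,"wy":0,"wz":0.03,"jaw":1},{"dx":0.08,"dy":0.09,"dz":0,"wx":0,"wy":0,"wz":0,"jaw":1},{"dx":0,"dy":0.04,"dz":0,"wx":0,"wy":0,"wz":0,"jaw":1},{"dx":0,"dy":0,"dz":0,"wx":0,"wy":0,"wz":0,"jaw":1}]'
python3 -m handwheel '[{"dx":0,"dy":0,"dz":0,"wx":0,"wy":0,"wz":0,"jaw":1},{"dx":0,"dy":0,"dz":0,"wx":0,"wy":0,"wz":0,"jaw":1},{"dx":0,"dy":0,"dz":0,"wx":0,"wy":0,"wz":0,"jaw":1}]'
python3 - <<'E'
from h import *
C=cam('wrist');save(C,'w3.png')
ax=np.array([-.187,.982,0]);s=ctrl.state();print(s['ee_pos'])
print(proj(C,[[.5718,-.0172,.09],[.594,-.013,.09],[.5496,-.0214,.09],[.5228,.1216,.09]]).round())
E
```

```text
t: 5.95
ee_pos: [0.5881, -0.1143, 0.1801]
tool_rot: [[-0.192, 0.981, -0.003], [0.981, 0.192, 0.001], [0.002, -0.003, -1.0]]
ft_force: [-0.1, -1.0, -2.1]
grip_width: 0.0341
grip_force: 79.9
t: 6.25
ee_pos: [0.5882, -0.118, 0.1814]
tool_rot: [[-0.186, 0.983, -0.0], [0.983, 0.186, -0.001], [-0.001, -0.001, -1.0]]
ft_force: [-0.1, 0.6, -1.9]
grip_width: 0.0338
grip_force: 79.9
[ 0.58836509 -0.11761326  0.18142009]
[[ 283.   67.]
 [ 321.   67.]
 [ 245.   67.]
 [ 238. -250.]]
```

View pics/w3.png

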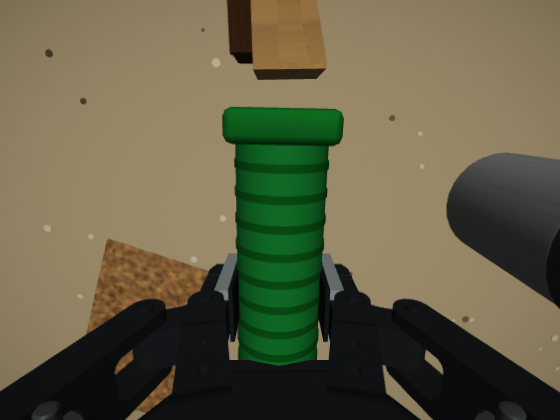

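The wrist view shows the tail's top edge at (253–326, 68) and the roller's cap centre at (283,125). The two are in line to within about 4 mm, with a gap of roughly 27 mm. I'm correcting sideways and lowering to tapping height.

```bash
python3 -m handwheel '[{"dx":0.02,"dy":0.004,"dz":-0.1,"wx":0,"wy":0,"wz":0,"jaw":1},{"dx":0,"dy":0,"dz":-0.15,"wx":0,"wy":0,"wz":0,"jaw":1},{"dx":0,"dy":0,"dz":-0.14,"wx":0,"wy":0,"wz":0,"jaw":1},{"dx":0,"dy":0,"dz":-0.07,"wx":0,"wy":0,"wz":0,"jaw":1},{"dx":0,"dy":0,"dz":-0.03,"wx":0,"wy":0,"wz":0,"jaw":1},{"dx":0,"dy":0,"dz":0,"wx":0,"wy":0,"wz":0,"jaw":1},{"dx":0,"dy":0,"dz":0,"wx":0,"wy":0,"wz":0,"jaw":1},{"dx":0,"dy":0,"dz":0,"wx":0,"wy":0,"wz":0,"jaw":1}]'
python3 - <<'E'
from h import *
C=cam('wrist');save(C,'w4.png');s=ctrl.state();p=s['ee_pos'];print(p,'lat',p@[.982,.187,0],'along',p@[-.187,.982,0],s['ft_force'])
E
```

```text
t: 7.1
ee_pos: [0.5939, -0.1157, 0.0847]
tool_rot: [[-0.189, 0.982, 0.003], [0.982, 0.189, -0.001], [-0.001, 0.003, -1.0]]
ft_force: [1.6, -0.9, -1.8]
grip_width: 0.0339
grip_force: 79.9
[ 0.59374459 -0.1156757   0.08461574] lat 0.5614258266809296 along -0.22462377676066506 [-0.16930892 -0.62832157 -2.01407869]
```

View pics/w4.png

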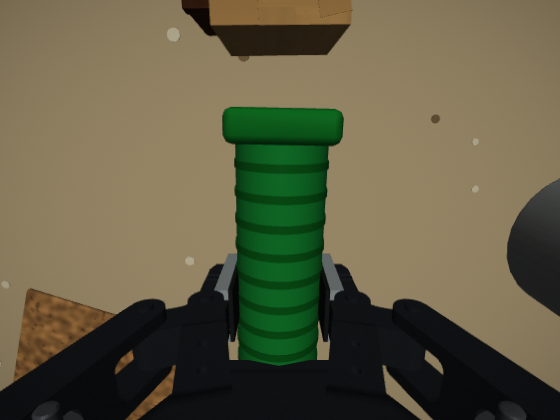

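The tail's top edge at (209–352, 24) is centred on the cap at (223–343), so the roller is lined up. I'm starting to tap.

```bash
python3 -m handwheel '[{"dx":-0.0075,"dy":0.039,"dz":0,"wx":0,"wy":0,"wz":0,"jaw":1},{"dx":-0.0075,"dy":0.039,"dz":0,"wx":0,"wy":0,"wz":0,"jaw":1},{"dx":-0.003,"dy":0.015,"dz":0,"wx":0,"wy":0,"wz":0,"jaw":1},{"dx":-0.003,"dy":0.015,"dz":0,"wx":0,"wy":0,"wz":0,"jaw":1},{"dx":-0.003,"dy":0.015,"dz":0,"wx":0,"wy":0,"wz":0,"jaw":1},{"dx":-0.003,"dy":0.015,"dz":0,"wx":0,"wy":0,"wz":0,"jaw":1},{"dx":-0.003,"dy":0.015,"dz":0,"wx":0,"wy":0,"wz":0,"jaw":1}]'
python3 -m handwheel '[{"dx":-0.003,"dy":0.015,"dz":0,"wx":0,"wy":0,"wz":0,"jaw":1},{"dx":-0.003,"dy":0.015,"dz":0,"wx":0,"wy":0,"wz":0,"jaw":1},{"dx":-0.003,"dy":0.015,"dz":0,"wx":0,"wy":0,"wz":0,"jaw":1}]'
```

```text
t: 7.85
ee_pos: [0.5869, -0.0856, 0.0834]
tool_rot: [[-0.188, 0.982, 0.0], [0.982, 0.188, -0.001], [-0.001, 0.0, -1.0]]
ft_force: [0.2, -1.6, -2.2]
grip_width: 0.0337
grip_force: 79.8
t: 8.15
ee_pos: [0.5851, -0.0757, 0.0833]
tool_rot: [[-0.188, 0.982, 0.0], [0.982, 0.188, -0.0], [-0.0, 0.0, -1.0]]
ft_force: [1.4, -1.7, -1.8]
grip_width: 0.0336
grip_force: 79.9
```

```bash
python3 -m handwheel '[{"dx":-0.0047,"dy":0.0245,"dz":0,"wx":0,"wy":0,"wz":0,"jaw":1},{"dx":-0.0047,"dy":0.0245,"dz":0,"wx":0,"wy":0,"wz":0,"jaw":1},{"dx":-0.0047,"dy":0.0245,"dz":0,"wx":0,"wy":0,"wz":0,"jaw":1},{"dx":-0.0047,"dy":0.0245,"dz":0,"wx":0,"wy":0,"wz":0,"jaw":1},{"dx":-0.0047,"dy":0.0245,"dz":0,"wx":0,"wy":0,"wz":0,"jaw":1}]'
python3 -m handwheel '[{"dx":-0.0047,"dy":0.0245,"dz":0,"wx":0,"wy":0,"wz":0,"jaw":1},{"dx":-0.0047,"dy":0.0245,"dz":0,"wx":0,"wy":0,"wz":0,"jaw":1},{"dx":-0.0047,"dy":0.0245,"dz":0,"wx":0,"wy":0,"wz":0,"jaw":1}]'
```

```text
t: 8.65
ee_pos: [0.5803, -0.0508, 0.0833]
tool_rot: [[-0.189, 0.982, -0.0], [0.982, 0.189, 0.0], [0.0, -0.0, -1.0]]
ft_force: [-0.8, -2.0, -1.8]
grip_width: 0.0338
grip_force: 79.8
t: 8.95
ee_pos: [0.5776, -0.0382, 0.0834]
tool_rot: [[-0.188, 0.982, 0.001], [0.982, 0.188, -0.003], [-0.003, 0.0, -1.0]]
ft_force: [1.3, -4.8, -1.8]
grip_width: 0.0336
grip_force: 79.6
```

```bash
for i in 1; do python3 -m handwheel '[{"dx":-0.003,"dy":0.015,"dz":0,"wx":0,"wy":0,"wz":0,"jaw":1},{"dx":-0.003,"dy":0.015,"dz":0,"wx":0,"wy":0,"wz":0,"jaw":1},{"dx":-0.003,"dy":0.015,"dz":0,"wx":0,"wy":0,"wz":0,"jaw":1},{"dx":-0.003,"dy":0.015,"dz":0,"wx":0,"wy":0,"wz":0,"jaw":1},{"dx":-0.003,"dy":0.015,"dz":0,"wx":0,"wy":0,"wz":0,"jaw":1},{"dx":-0.003,"dy":0.015,"dz":0,"wx":0,"wy":0,"wz":0,"jaw":1}]'; done
python3 -m handwheel '[{"dx":-0.003,"dy":0.015,"dz":0,"wx":0,"wy":0,"wz":0,"jaw":1},{"dx":-0.003,"dy":0.015,"dz":0,"wx":0,"wy":0,"wz":0,"jaw":1},{"dx":-0.003,"dy":0.015,"dz":0,"wx":0,"wy":0,"wz":0,"jaw":1}]'
```

```text
t: 9.55
ee_pos: [0.5738, -0.0184, 0.0833]
tool_rot: [[-0.189, 0.982, -0.0], [0.982, 0.189, 0.0], [0.0, -0.0, -1.0]]
ft_force: [0.0, -4.9, -1.9]
grip_width: 0.0338
grip_force: 79.6
t: 9.85
ee_pos: [0.572, -0.0092, 0.0832]
tool_rot: [[-0.189, 0.982, -0.0], [0.982, 0.189, 0.0], [0.0, -0.0, -1.0]]
ft_force: [-0.5, -4.7, -2.2]
grip_width: 0.0334
grip_force: 79.6
```

```bash
python3 -m handwheel '[{"dx":-0.002,"dy":0.01,"dz":0,"wx":0,"wy":0,"wz":0,"jaw":1},{"dx":-0.002,"dy":0.01,"dz":0,"wx":0,"wy":0,"wz":0,"jaw":1},{"dx":-0.002,"dy":0.01,"dz":0,"wx":0,"wy":0,"wz":0,"jaw":1}]' | grep -E 'ee_pos|ft'
python3 -m handwheel '[{"dx":-0.002,"dy":0.01,"dz":0,"wx":0,"wy":0,"wz":0,"jaw":1},{"dx":-0.002,"dy":0.01,"dz":0,"wx":0,"wy":0,"wz":0,"jaw":1}]'| grep -E 'ee_pos|ft'
```

```text
ee_pos: [0.5708, -0.0034, 0.0833]
ft_force: [0.3, -3.3, -2.6]
ee_pos: [0.57, 0.0006, 0.0833]
ft_force: [-0.6, -5.1, -2.6]
```

```bash
python3 -m handwheel '[{"dx":-0.002,"dy":0.01,"dz":0,"wx":0,"wy":0,"wz":0,"jaw":1},{"dx":-0.002,"dy":0.01,"dz":0,"wx":0,"wy":0,"wz":0,"jaw":1},{"dx":-0.002,"dy":0.01,"dz":0,"wx":0,"wy":0,"wz":0,"jaw":1}]' | grep -E 'ee_pos|ft'
python3 -m handwheel '[{"dx":-0.002,"dy":0.01,"dz":0,"wx":0,"wy":0,"wz":0,"jaw":1},{"dx":-0.002,"dy":0.01,"dz":0,"wx":0,"wy":0,"wz":0,"jaw":1}]'| grep -E 'ee_pos|ft'
```

```text
ee_pos: [0.5684, 0.0042, 0.0833]
ft_force: [-2.5, -8.9, -1.7]
ee_pos: [0.5675, 0.006, 0.0834]
ft_force: [-1.2, -13.9, -1.2]
```

```bash
python3 - <<'E'
from h import *
C=cam('top');save(C,'t5.png',(150,125,340,245),4)
E
```

```text
(no output)
```

View pics/t5.png

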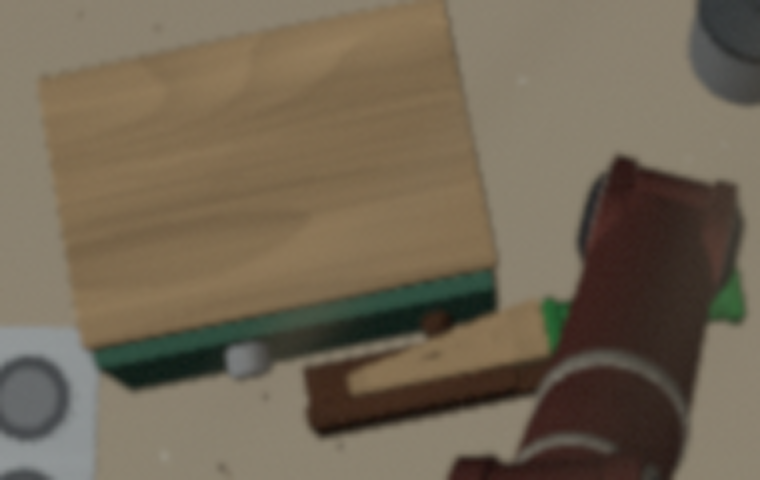

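The picture shows the front shut, with the rib at (435,322) on the wedge. The force is climbing, so a little more push will jam it firmly.

```bash
python3 -m handwheel '[{"dx":-0.001,"dy":0.006,"dz":0,"wx":0,"wy":0,"wz":0,"jaw":1},{"dx":-0.001,"dy":0.006,"dz":0,"wx":0,"wy":0,"wz":0,"jaw":1}]' | grep -E 'ee_pos|ft'
python3 -m handwheel '[{"dx":-0.001,"dy":0.005,"dz":0,"wx":0,"wy":0,"wz":0,"jaw":1},{"dx":0,"dy":0,"dz":0,"wx":0,"wy":0,"wz":0,"jaw":1}]'| grep -E 'ee_pos|ft'
```

```text
ee_pos: [0.5674, 0.0064, 0.0835]
ft_force: [-1.4, -14.6, -1.9]
ee_pos: [0.5673, 0.0066, 0.0836]
ft_force: [-1.1, -14.4, -1.8]
```

```bash
python3 -m handwheel '[{"dx":-0.002,"dy":0.01,"dz":0,"wx":0,"wy":0,"wz":0,"jaw":1},{"dx":-0.002,"dy":0.01,"dz":0,"wx":0,"wy":0,"wz":0,"jaw":1},{"dx":0,"dy":0,"dz":0,"wx":0,"wy":0,"wz":0,"jaw":1}]' | grep -E 'ee_pos|ft'
python3 -m handwheel '[{"dx":-0.002,"dy":0.01,"dz":0,"wx":0,"wy":0,"wz":0,"jaw":1},{"dx":-0.002,"dy":0.01,"dz":0,"wx":0,"wy":0,"wz":0,"jaw":1},{"dx":0,"dy":0,"dz":0,"wx":0,"wy":0,"wz":0,"jaw":1}]'| grep -E 'ee_pos|ft'
```

```text
ee_pos: [0.5671, 0.0075, 0.084]
ft_force: [-0.7, -19.5, -0.6]
ee_pos: [0.5668, 0.0083, 0.0843]
ft_force: [0.3, -22.9, -1.0]
```

```bash
python3 -m handwheel '[{"dx":0.007,"dy":-0.04,"dz":0,"wx":0,"wy":0,"wz":0,"jaw":1},{"dx":0.015,"dy":-0.08,"dz":0,"wx":0,"wy":0,"wz":0,"jaw":1},{"dx":0.015,"dy":-0.08,"dz":0,"wx":0,"wy":0,"wz":0,"jaw":1},{"dx":0,"dy":-0.05,"dz":0.1,"wx":0,"wy":0,"wz":0,"jaw":1},{"dx":0,"dy":-0.1,"dz":0.15,"wx":0,"wy":0,"wz":0,"jaw":1},{"dx":0,"dy":-0.1,"dz":0.15,"wx":0,"wy":0,"wz":0,"jaw":1},{"dx":0,"dy":0,"dz":0.05,"wx":0,"wy":0,"wz":0,"jaw":1},{"dx":0,"dy":0,"dz":0,"wx":0,"wy":0,"wz":0,"jaw":1},{"dx":0,"dy":0,"dz":0,"wx":0,"wy":0,"wz":0,"jaw":1}]'
python3 - <<'E'
from h import *
C=cam('top');save(C,'t6.png',(150,125,340,245),4)
E
```

```text
t: 12.8
ee_pos: [0.5728, -0.065, 0.1722]
tool_rot: [[-0.191, 0.982, -0.002], [0.982, 0.191, 0.003], [0.004, -0.001, -1.0]]
ft_force: [-0.1, 0.4, -1.4]
grip_width: 0.0339
grip_force: 79.9
```

View pics/t6.png

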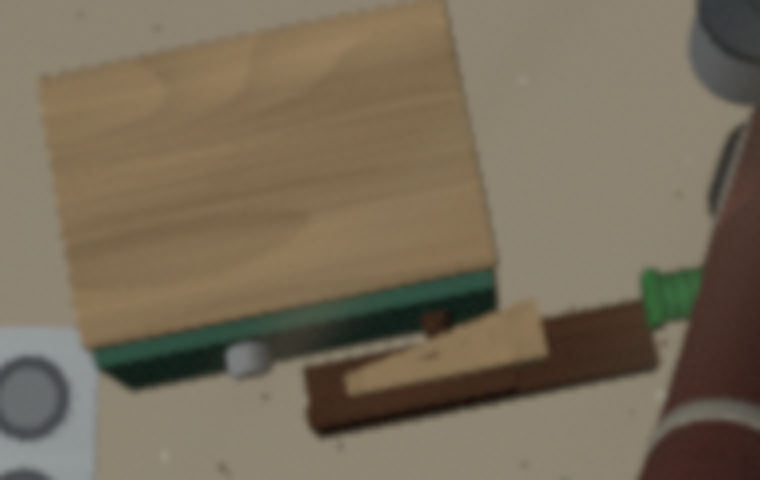

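The front stays shut and the wedge stays jammed, with its nose at (347,383) and tail at (541,328). Next I'm taking the roller back to the mat.

```bash
python3 -m handwheel '[{"dx":-0.059,"dy":-0.144,"dz":0,"wx":0,"wy":0,"wz":-0.0185,"jaw":1},{"dx":-0.059,"dy":-0.144,"dz":0,"wx":0,"wy":0,"wz":-0.0185,"jaw":1},{"dx":-0.059,"dy":-0.144,"dz":0,"wx":0,"wy":0,"wz":-0.0185,"jaw":1},{"dx":-0.059,"dy":-0.144,"dz":0,"wx":0,"wy":0,"wz":-0.0185,"jaw":1},{"dx":-0.059,"dy":-0.144,"dz":0,"wx":0,"wy":0,"wz":-0.0185,"jaw":1},{"dx":-0.059,"dy":-0.144,"dz":0,"wx":0,"wy":0,"wz":-0.0185,"jaw":1},{"dx":-0.059,"dy":-0.144,"dz":0,"wx":0,"wy":0,"wz":-0.0185,"jaw":1},{"dx":-0.059,"dy":-0.144,"dz":0,"wx":0,"wy":0,"wz":-0.0185,"jaw":1},{"dx":0,"dy":0,"dz":-0.1,"wx":0,"wy":0,"wz":0,"jaw":1},{"dx":0,"dy":0,"dz":-0.1,"wx":0,"wy":0,"wz":0,"jaw":1},{"dx":0,"dy":0,"dz":0,"wx":0,"wy":0,"wz":0,"jaw":1},{"dx":0,"dy":0,"dz":0,"wx":0,"wy":0,"wz":0,"jaw":1}]'
```

```text
t: 14.05
ee_pos: [0.4791, -0.2972, 0.1322]
tool_rot: [[0.041, 0.999, -0.002], [0.999, -0.041, 0.002], [0.002, -0.002, -1.0]]
ft_force: [-0.2, -0.6, -2.1]
grip_width: 0.0342
grip_force: 79.8
```

```bash
python3 -m handwheel '[{"dx":0,"dy":0,"dz":-0.12,"wx":0,"wy":0,"wz":0,"jaw":1},{"dx":0,"dy":0,"dz":-0.15,"wx":0,"wy":0,"wz":0,"jaw":1},{"dx":0,"dy":0,"dz":-0.12,"wx":0,"wy":0,"wz":0,"jaw":1},{"dx":0,"dy":0,"dz":-0.05,"wx":0,"wy":0,"wz":0,"jaw":1},{"dx":0,"dy":0,"dz":-0.025,"wx":0,"wy":0,"wz":0,"jaw":1},{"dx":0,"dy":0,"dz":-0.02,"wx":0,"wy":0,"wz":0,"jaw":1},{"dx":0,"dy":0,"dz":0,"wx":0,"wy":0,"wz":0,"jaw":1},{"dx":0,"dy":0,"dz":0,"wx":0,"wy":0,"wz":0,"jaw":1}]'
```

```text
t: 14.85
ee_pos: [0.4796, -0.299, 0.0372]
tool_rot: [[0.043, 0.999, 0.002], [0.999, -0.043, -0.001], [-0.001, 0.002, -1.0]]
ft_force: [-0.2, 0.2, -2.9]
grip_width: 0.034
grip_force: 79.9
```

```bash
python3 -m handwheel '[{"dx":0,"dy":0,"dz":-0.01,"wx":0,"wy":0,"wz":0,"jaw":1},{"dx":0,"dy":0,"dz":-0.007,"wx":0,"wy":0,"wz":0,"jaw":1},{"dx":0,"dy":0,"dz":0,"wx":0,"wy":0,"wz":0,"jaw":1}]'
```

```text
t: 15.15
ee_pos: [0.4793, -0.2989, 0.0338]
tool_rot: [[0.043, 0.999, 0.001], [0.999, -0.043, -0.0], [-0.0, 0.001, -1.0]]
ft_force: [-0.5, 1.3, 3.7]
grip_width: 0.0335
grip_force: 80.8
```

Now it's down, since the force changed sign. I'll open the gripper and rise.

```bash
python3 -m handwheel '[{"dx":0,"dy":0,"dz":0,"wx":0,"wy":0,"wz":0,"jaw":-1},{"dx":0,"dy":0,"dz":0,"wx":0,"wy":0,"wz":0,"jaw":-1},{"dx":0,"dy":0,"dz":0,"wx":0,"wy":0,"wz":0,"jaw":-1},{"dx":0,"dy":0,"dz":0,"wx":0,"wy":0,"wz":0,"jaw":-1},{"dx":0,"dy":0,"dz":0,"wx":0,"wy":0,"wz":0,"jaw":-1},{"dx":0,"dy":0,"dz":0.05,"wx":0,"wy":0,"wz":0,"jaw":-1},{"dx":0,"dy":0,"dz":0.15,"wx":0,"wy":0,"wz":0,"jaw":-1},{"dx":0,"dy":0,"dz":0.2,"wx":0,"wy":0,"wz":0,"jaw":-1},{"dx":0,"dy":0,"dz":0.2,"wx":0,"wy":0,"wz":0,"jaw":-1},{"dx":0,"dy":0,"dz":0.2,"wx":0,"wy":0,"wz":0,"jaw":-1},{"dx":0,"dy":0,"dz":0,"wx":0,"wy":0,"wz":0,"jaw":-1},{"dx":0,"dy":0,"dz":0,"wx":0,"wy":0,"wz":0,"jaw":-1}]'
python3 - <<'E'
from h import *
C=cam('wrist')
hsv=cv2.cvtColor(C[0],cv2.COLOR_RGB2HSV); m=cv2.inRange(hsv,(45,90,20),(80,255,255))
m=cv2.morphologyEx(m,cv2.MORPH_CLOSE,np.ones((15,15)))
k,l,st,ce=cv2.connectedComponentsWithStats(m)
for i in range(1,k):
    if st[i,4]>500:
        r=cv2.minAreaRect(np.argwhere(l==i)[:,::-1].astype(np.float32)); P=onz(C,cv2.boxPoints(r),.035)
        print(st[i],onz(C,[r[0]],.035)[0].round(4),np.linalg.norm(P[1]-P[0]).round(4),np.linalg.norm(P[2]-P[1]).round(4))
a=C[0];b=cam('top')[0]; b=cv2.resize(b[110:250,150:350],(400,280),interpolation=2)
im=np.zeros((300,800,3),np.uint8); im[:,:400]=cv2.resize(a,(400,300)); im[:280,400:]=b
cv2.imwrite('pics/end.png',im[:,:,::-1])
E
```

```text
t: 16.35
ee_pos: [0.4792, -0.2987, 0.1943]
tool_rot: [[0.043, 0.999, 0.002], [0.999, -0.043, -0.001], [-0.001, 0.002, -1.0]]
ft_force: [0.6, -0.3, 0.2]
grip_width: 0.0856
grip_force: 0.0
[  12    0   78  170 8824] [ 0.2995 -0.1905  0.035 ] 0.0537 0.1307
[ 255  115   50  168 6770] [ 0.4803 -0.294   0.035 ] 0.1524 0.0396
```

View pics/end.png

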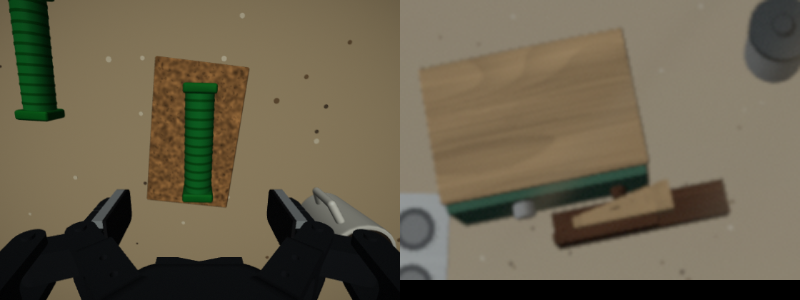

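The roller lies flat on the mat at (200,143), and its measured centre (0.480,-0.294) is about 8 mm from the mat's centre. The front is shut, the wedge is in place, and the gripper is clear.

```bash
python3 -c "
from plant import ctrl
print(ctrl.hand_in())"
```

```text
the job is handed in; nothing more can be done
None
```

The job is handed in: the front is shut with the wedge jammed at about 23 N, the roller is back flat on the mat, and I never touched the other things; the hand-in gave no verdict.

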